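# Lean the cork pinning board on the drying rack

### The job

Take the bare cork pinning board out of the slotted grey stand and set it on the drying rack, in the middle of the bar and square to it: its foot on the yellow line, leaning back about 20 degrees from upright against the steel bar. Let go so that it stays there without sliding, and leave the white and the black board standing in their slots.

Things in the scene. Friction and masses are not known exactly. Their poses are not given: they have to be found in the camera images.
- cork_board: Plain brown cork board, 12 mm thick (its x), 110 wide (y), 140 high (z), 90 g, faces alike. Origin: centre of its bottom face. It stands upright in one of three slots (75 mm apart, 16 wide, 28 deep, floor 12 above the table) of a fixed grey stand; the top 100 mm stick out. Pinch it by the top edge across its thickness and lift straight out; gripped in the top 25 mm, fingers clear the rack's bar.
- rack: Fixed. Origin: base centre at table level. Base 180 (x) by 200 mm (y), top of grippy rubber 12 mm up, no lip. Yellow line along y at x = +30 mm. Steel bar, 12 mm thick, along y at x = -9, axis 85 mm up, posts at y = +-85, knobs up to 94. Board's bottom centre at x = +30, y = 0, its top tipped to the rack's -x onto the bar: 20 degrees lean, standing on its lower back edge, origin 14 mm up.
- white_board: White pinning board with pinned dark beetles, same size and same origin and axes as the cork board, in another slot of the stand. To be left alone.
- black_board: Plain black pinning board, same size and same origin and axes as the cork board, in another slot of the stand. To be left alone.
There are look-alikes about, which are no part of the job. Leave any blue or orange look-alike of the cork_board alone.

How it is judged:
By the outcome, as a careful person would: the job done as asked, in the order asked, and still so for the second after the job is handed in, with the robot touching nothing.
It also fails if it takes over 42 s, if anything falls off the work surface, if the arm or the gripper's body presses on something with over 40 N, if the wrist force passes 120 N, or if a joint passes its speed limit or range.

### The arm

A 6-joint arm with a two-finger parallel gripper is mounted at the origin on the work surface. World frame = base frame: x ahead of the robot, y to its left, z up, the work surface at z = 0. Lengths are in m, angles in rad, forces in N, time in s.
With the tool pointing down it reaches from about 0.35 to 1 m from the base axis. Payload 7.1 kg.
Tool frame: the origin (TCP) lies between the finger pads; the fingertips stand 22 mm ahead of it and the grasp point (between the pads) lies 3 mm ahead of it; z points along the fingers, y is the line along which they close (so a half turn about z gives the same grasp; the last joint's range is limited). The gripper opens to 85 mm and grips with 20 to 120 N. Pads are 22 mm wide; open, the fingers measure 114 mm over their backs; the gripper's body (76 mm by 85 mm) begins 54 mm behind the grasp point. The pads swing forward as they close: fully open they stand 13 mm farther back than shut.
Start: joints at [-1.151, 0.423, 1.63, -0, 1.089, -0.019], TCP at [0.266, -0.566, 0.253] pointing down, gripper open.
Joint ranges: [-3, 3], [-0.9, 2.11], [0.09, 2.58], [-1.31, 4.45], [0.11, 2.69], [-2.54, 2.54]. Speed limits (rad/s): [2.39, 2.39, 3.01, 3.14, 3.14, 3.14].

### API

Orientations are given as a rotation vector (axis times angle).
In Python, from rig import manip gives the robot as it stands. The module is installed in compiled form; this text tells all that it offers. Calls block until the motion is done:
- manip.move_to(position, orientation): joint-space move of the TCP to a pose.
- manip.servo_line(position, orientation=None, rate=0.15): straight line of the TCP; orientation=None keeps the orientation; rate is the mean speed in m/s.
- manip.set_joints(angles): joint-space move.
- manip.command_gripper(opening, f_grip=None): finger opening in m; f_grip is the grip in N (None keeps the last); returns when the fingers have stopped.
- manip.hold(seconds).
- manip.solve_ik(position, orientation): joint angles nearest the present ones, or None.
- manip.camera(name): name is "scene" or "top"; returns a dict with "image" (400x640x3 uint8, red, green, blue), "fx", "fy", "cx", "cy" (pixels), "k1" (the pictures are not rectified: a ray, as slopes to the right and down, at radius r is drawn at 1 + k1 r^2 times it, then the intrinsics apply), "cam_to_world" (4x4, takes a point from camera to world coordinates). Camera axes: x right, y down, z forward; pixel columns grow to the right and rows downward; lengths in m; the calibration is good to about 2 mm. A picture is of the moment at which its call begins. There is no depth.
A pose or a line that the arm cannot do raises manip.IKError and nothing moves.
- manip.sign_off(): hands the job in; it is judged then, once.
Readings, each from a call of its own:
- manip.get_time(): time.
- manip.get_joint_positions(): joint angles.
- manip.get_joint_vel(): joint speeds.
- manip.get_tau(): joint torques, N m.
- manip.get_position(): TCP position.
- manip.get_ee_rot(): TCP orientation.
- manip.get_contact_force(): force on the tool from outside, world axes, zero at the start.
- manip.get_torque(): the same for the moment, N m.
- manip.get_width(): finger opening in m.
- manip.get_grip_force(): force on a finger pad.
Only numpy, scipy, OpenCV 4.12 (cv2) and the standard library are available. Lean on these libraries where they do the work, as an engineer would, in place of code of your own. Each camera call takes 0.05 s, during which the arm holds its last target. There are 200 camera calls.

## Working session

There is one attempt and no reset: what is moved stays moved. The work goes in short steps, each a Python script; the robot and the scene stay as the last script left them, time stands still between calls to the robot, and variables do not carry over. Pictures are saved under pics/ and viewed, at most 10 in all, crops included, and the job is handed in when it is done.

```bash
mkdir -p pics
cat > h.py <<'E'
from rig import manip
import numpy as np, cv2
from scipy.spatial.transform import Rotation as R
def grab(n,fn=None):
    c=manip.camera(n)
    if fn: cv2.imwrite('pics/'+fn,c['image'][:,:,::-1])
    np.savez('cam_%s.npz'%n,**{k:np.array(v) for k,v in c.items()})
    return c
def load(n): return dict(np.load('cam_%s.npz'%n))
def ray(c,u,v):
    xd=(u-c['cx'])/c['fx'];yd=(v-c['cy'])/c['fy'];rd=np.hypot(xd,yd);r=rd
    for _ in range(30): r=rd/(1+c['k1']*r*r)
    s=r/rd if rd>1e-9 else 1
    T=np.array(c['cam_to_world']);d=T[:3,:3]@np.array([xd*s,yd*s,1.]);return T[:3,3],d/np.linalg.norm(d)
def onz(c,u,v,z):
    o,d=ray(c,u,v);return o+d*(z-o[2])/d[2]
def tri(c1,p1,c2,p2):
    o1,d1=ray(c1,*p1);o2,d2=ray(c2,*p2)
    t=np.linalg.lstsq(np.stack([d1,-d2],1),o2-o1,rcond=None)[0]
    a=o1+d1*t[0];b=o2+d2*t[1];return (a+b)/2,np.linalg.norm(a-b)
def proj(c,P):
    T=np.array(c['cam_to_world']);q=T[:3,:3].T@(np.array(P)-T[:3,3]);x,y=q[:2]/q[2];f=1+c['k1']*(x*x+y*y)
    return np.array([c['fx']*x*f+c['cx'],c['fy']*y*f+c['cy']])
E
python3 - <<'E'
from h import *
np.set_printoptions(precision=3,suppress=True)
for n in('scene','top'):
    c=grab(n,n+'0.png');print(n,c['fx'],c['fy'],c['cx'],c['cy'],c['k1']);print(c['cam_to_world'])
print(manip.get_ee_rot(),manip.get_time())
E
```

```text
scene 411.964268798619 411.964268798619 318.6033907603267 198.03724892500523 -0.023139324979874143
[[-0.713  0.438 -0.547  1.078]
 [ 0.701  0.42  -0.577  0.486]
 [-0.022 -0.795 -0.606  0.725]
 [ 0.     0.     0.     1.   ]]
top 464.41938296360803 464.41938296360803 324.28916987883866 200.63365096710893 -0.12748709397652894
[[-0.    -0.983  0.186  0.162]
 [-1.     0.001  0.002 -0.174]
 [-0.002 -0.186 -0.983  1.55 ]
 [ 0.     0.     0.     1.   ]]
[-3.065 -0.683  0.   ] 0.1
```

View pics/scene0.png

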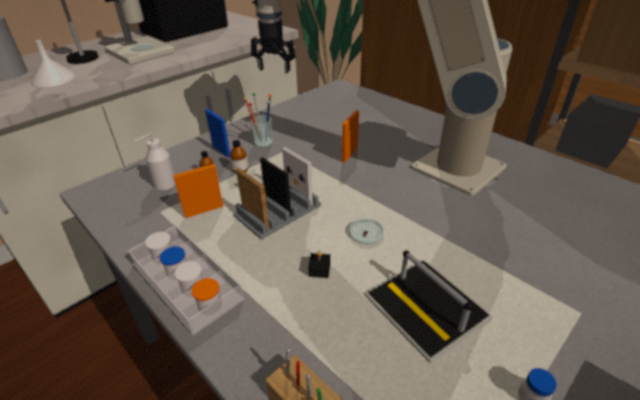

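View pics/top0.png

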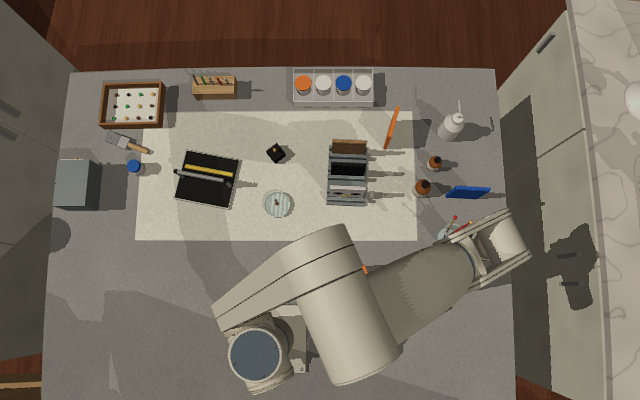

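The scene view shows the stand at about (278,205), with cork at (253,195), black at (276,185) and white at (298,170). The rack is at (428,300). In the top view the cork is at (350,146), black at (349,170), white at (348,190), and the rack at (207,180).

These could be mistaken for the cork board, by scene pixel: orange (198,190), orange (350,136), blue (218,133), black (276,185) and white (298,170). I choose the brown one at (253,195), top (350,146), and check it in a close crop.

Run:
```python
from h import *
s=load('scene')['image'];t=load('top')['image']
a=cv2.resize(s[145:240,225:325],None,fx=4,fy=4,interpolation=cv2.INTER_CUBIC)
b=cv2.resize(t[130:210,320:380],None,fx=6,fy=6,interpolation=cv2.INTER_CUBIC)[:380]
a=a[:380]
cv2.imwrite('pics/crop1.png',np.hstack([a,b])[:,:,::-1])
a=cv2.resize(s[235:360,360:495],(540,500),interpolation=cv2.INTER_CUBIC)
b=cv2.resize(t[145:215,170:245],(0,0),fx=5,fy=5,interpolation=cv2.INTER_CUBIC)
b=cv2.copyMakeBorder(b,0,500-b.shape[0],0,0,0)
cv2.imwrite('pics/crop2.png',np.hstack([a,b])[:,:800,::-1])
```

```text
(no output)
```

View pics/crop1.png

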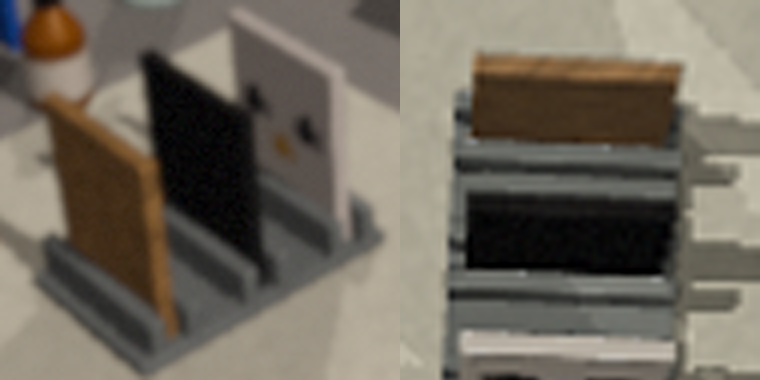

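View pics/crop2.png

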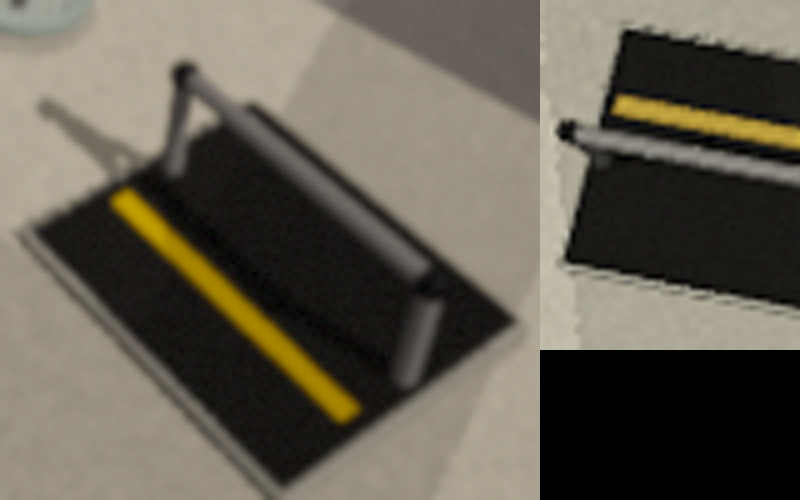

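The crop confirms the choice: plain brown cork without pins, in the outermost slot, farthest from the robot. On the rack, the yellow line is on the far side of the bar and the knobs are at scene (406,253) and (467,306).

Run:
```python
from h import *
np.set_printoptions(precision=4,suppress=True)
S=load('scene');T=load('top')
def comp(c,lo,hi,box):
    m=cv2.inRange(cv2.cvtColor(c['image'],cv2.COLOR_RGB2HSV),lo,hi)
    k=np.zeros_like(m);x0,y0,x1,y1=box;k[y0:y1,x0:x1]=m[y0:y1,x0:x1]
    cs=max(cv2.findContours(k,0,cv2.CHAIN_APPROX_NONE)[0],key=cv2.contourArea);return cs
def ends(cs):
    b=cv2.boxPoints(cv2.minAreaRect(cs));
    e=[(b[i]+b[(i+1)%4])/2 for i in range(4)]
    L=[np.linalg.norm(b[i]-b[(i+1)%4]) for i in range(4)]
    i=int(np.argmin(L[:2]));return sorted([e[i],e[i+2]],key=lambda p:p[0]),L
ys,L1=ends(comp(S,(18,130,80),(35,255,255),(370,260,470,350)))
yt,L2=ends(comp(T,(15,90,80),(35,255,255),(170,150,245,190)))
print('yellow',ys,yt,L1,L2)
for i in range(2):
    print('tri',tri(S,ys[i],T,yt[i]),'plane S,T',onz(S,*ys[i],.012),onz(T,*yt[i],.012))
for n,c,box in(('S',S,(230,160,275,235)),('T',T,(325,130,372,156))):
    cs=comp(c,(5,70,40),(19,200,255),box);h=cv2.convexHull(cs)
    print(n,cv2.contourArea(cs),[tuple(p) for p in cv2.approxPolyDP(h,1.5,True)[:,0].tolist()])
# HSV of cork columns
hs=cv2.cvtColor(T['image'],cv2.COLOR_RGB2HSV);print(hs[136:156,350].tolist())
# top-view knobs and bar
g=cv2.cvtColor(T['image'],cv2.COLOR_RGB2HSV)
m=cv2.inRange(g,(0,0,85),(180,60,190));sub=m[165:195,170:240]
for r in sub: print(''.join('#' if x else '.' for x in r))
```

```text
yellow [array([389.0309, 282.9232], dtype=float32), array([447.3313, 338.7428], dtype=float32)] [array([184.1462, 165.2396], dtype=float32), array([232.2888, 174.4978], dtype=float32)] [np.float32(6.762054), np.float32(80.71409), np.float32(6.762054), np.float32(80.71409)] [np.float32(4.57012), np.float32(49.02477), np.float32(4.57012), np.float32(49.02477)]
tri (array([0.5839, 0.2365, 0.1155]), np.float64(0.11339916111168259)) plane S,T [0.5448 0.1448 0.012 ] [0.5784 0.3155 0.012 ]
tri (array([ 0.5415,  0.2295, -0.0883]), np.float64(0.1385970140098038)) plane S,T [0.5785 0.3147 0.012 ] [0.5446 0.145  0.012 ]
S 1018.0 [(232, 170), (247, 168), (264, 184), (269, 223), (267, 229), (242, 205)]
T 431.0 [(332, 139), (366, 141), (364, 152), (362, 154), (332, 152)]
[[23, 34, 175], [23, 34, 173], [26, 31, 174], [18, 64, 144], [16, 124, 125], [16, 130, 131], [16, 132, 143], [14, 136, 94], [16, 134, 59], [16, 143, 68], [16, 133, 67], [14, 135, 64], [15, 133, 67], [15, 140, 71], [17, 138, 70], [15, 139, 68], [16, 139, 66], [15, 155, 64], [42, 13, 102], [45, 14, 108]]
..###########...............
[... 1401 characters left out ...]
......................................................#######
#...###........................................................#######
###.###........................................................#######
..##.##........................................................#######
.##..##.......................................................#####..#
##...#........................................................#####..#
#.#..#........................................................#####...
..####........................................................#####...
..#.##.......................................................#####..##
....#........................................................#####.###
```

Run:
```python
from h import *
np.set_printoptions(precision=4,suppress=True)
S=load('scene');T=load('top')
hs=cv2.cvtColor(T['image'],cv2.COLOR_RGB2HSV)
m=cv2.inRange(hs,(8,85,100),(22,220,255));k=np.zeros_like(m);k[134:148,325:372]=m[134:148,325:372]
cs=max(cv2.findContours(k,0,cv2.CHAIN_APPROX_NONE)[0],key=cv2.contourArea)
print('T top rect',cv2.minAreaRect(cs))
# S upper boundary
h2=cv2.cvtColor(S['image'],cv2.COLOR_RGB2HSV)
m2=cv2.inRange(h2,(5,90,40),(20,220,255))
pts=[]
for u in range(242,262):
    col=m2[160:225,u]; r=160+np.argmax(col>0); pts.append((u,r-.5)) 
pts=np.array(pts);print(pts[:,1]);
p=np.polyfit(pts[:,0],pts[:,1],1);print('S line',p,np.abs(np.polyval(p,pts[:,0])-pts[:,1]).max())
o,d1=ray(S,240,np.polyval(p,240));_,d2=ray(S,264,np.polyval(p,264));n=np.cross(d1,d2)
# -x top edge in T: lower boundary of the top-face mask per column
lo=[];up=[]
for u in range(335,365):
    r=np.nonzero(k[:,u])[0]; 
    if len(r): lo.append((u,r.max()+.5));up.append((u,r.min()-.5))
lo=np.array(lo);up=np.array(up);pl=np.polyfit(*lo.T,1);pu=np.polyfit(*up.T,1)
cols=np.nonzero(k.any(0))[0];print('cols',cols.min(),cols.max(),'lo',pl,'up',pu)
for u in(cols.min()-.5,cols.max()+.5):
    oT,d=ray(T,u,np.polyval(pl,u));t=((o-oT)@n)/(d@n);print('edge pt -x',oT+d*t,'z152:',onz(T,u,np.polyval(pl,u),.152),'+x',onz(T,u,np.polyval(pu,u),.152))
# yellow height
A=((389.03,282.92),(232.29,174.50));B=((447.33,338.74),(184.15,165.24))
for a in(A,B):print('line',tri(S,a[0],T,a[1]))
# knobs/bar
print('knob',tri(S,(467.5,306.2),T,(175.4,171)),onz(T,175.4,171,.09),onz(S,467.5,306.2,.09),onz(S,406,253,.09))
C=np.array([.532,.236]);X=np.array([.981,-.195]);Y=np.array([.195,.981])
for y in(-.085,.085):
  P=np.r_[C-.009*X+y*Y,.085];print('pred bar end',P,proj(S,P),proj(T,P))
for P in([.7,-.1,.152],):print(proj(S,P),proj(T,P))
```

```text
T top rect ((348.9827880859375, 140.98153686523438), (34.0140266418457, 3.247929096221924), 2.045408248901367)
[169.5 169.5 169.5 169.5 168.5 173.5 174.5 174.5 175.5 176.5 177.5 178.5
 178.5 179.5 180.5 180.5 181.5 182.5 182.5 183.5]
S line [  0.8256 -31.3293] 3.2593984962406637
cols 332 366 lo [  0.0247 133.8361] up [  0.0556 120.0617]
edge pt -x [ 0.6159 -0.1933  0.1472] z152: [ 0.6144 -0.1932  0.152 ] +x [ 0.626  -0.1932  0.152 ]
edge pt -x [ 0.6104 -0.3029  0.1558] z152: [ 0.6116 -0.3033  0.152 ] +x [ 0.6197 -0.3035  0.152 ]
line (array([0.5447, 0.1449, 0.012 ]), np.float64(0.0002857292960061541))
line (array([0.5785, 0.315 , 0.0124]), np.float64(0.0007425121330939641))
knob (array([0.5399, 0.3211, 0.0831]), np.float64(0.0005285910149114914)) [0.538 0.319 0.09 ] [0.5458 0.3226 0.09  ] [0.5112 0.1565 0.09  ]
pred bar end [0.5066 0.1544 0.085 ] [406.2271 253.0716] [224.6221 180.4573]
pred bar end [0.5397 0.3211 0.085 ] [467.9096 305.5481] [175.2724 170.8564]
[259.7291 218.276 ] [302.1563 116.4196]
```

The rack line triangulates to z = 12 mm, and the predicted bar ends project within 1 px of the knobs. The cork top comes out at z ≈ 0.152 and 110 mm wide, which matches the text. Next I grasp it.

```bash
cat > poses.py <<'E'
from h import *
T=load('top')
g=onz(T,348.98,140.98,.152)[:2]; yawg=-np.deg2rad(2.2)
A=np.array([.5447,.1449]);B=np.array([.5785,.315]);Y=(B-A)/np.linalg.norm(B-A);yawr=-np.arctan2(Y[0],Y[1])
mid=(A+B)/2
def toolrot(Rb,flip):  # tool z=-board z, tool y=+-board x
    s=-1 if flip else 1
    y=s*Rb[:,0];z=-Rb[:,2];return R.from_matrix(np.stack([np.cross(y,z),y,z],1)).as_rotvec()
Rg=R.from_euler('z',yawg).as_matrix()
Rr=(R.from_euler('z',yawr)*R.from_euler('y',-np.deg2rad(20))).as_matrix()
Xr=np.array([Y[1],-Y[0],0])
place=np.r_[mid,.014]+.131*Rr[:,2]+.0005*Xr
E
python3 - <<'E'
from poses import *
np.set_printoptions(precision=3,suppress=True)
print(g,np.rad2deg([yawg,yawr]),mid,place)
for f in(0,1):
    for P,Rb in((np.r_[g,.25],Rg),(np.r_[g,.143],Rg),(np.r_[g,.32],Rg),(place+[0,0,.12],Rr),(place,Rr)): print(f,manip.solve_ik(P,toolrot(Rb,f)))
E
```

```text
[ 0.618 -0.248] [ -2.2   -11.239] [0.562 0.23 ] [0.518 0.239 0.137]
0 [-0.4    0.486  1.536 -0.     1.119 -0.361]
0 [-0.4    0.611  1.6   -0.     0.931 -0.361]
0 [-0.4    0.422  1.472 -0.     1.248 -0.361]
0 [ 0.521  0.252  1.921 -0.343  0.731  0.946]
0 [ 0.521  0.447  1.995 -0.504  0.484  1.14 ]
1 None
1 None
1 None
1 [ 0.521  0.252  1.921 -0.343  0.731 -2.195]
1 [ 0.521  0.447  1.995 -0.504  0.484 -2.002]
```

Run:
```python
from poses import *
np.set_printoptions(precision=3,suppress=True)
o=toolrot(Rg,0)
manip.command_gripper(.05,40)
manip.move_to(np.r_[g,.25],o)
manip.servo_line(np.r_[g,.143],rate=.1)
print(manip.get_time(),manip.get_position(),manip.get_contact_force())
manip.command_gripper(0.0,40)
print(manip.get_width(),manip.get_grip_force(),manip.get_contact_force())
if manip.get_width()>.008:
    manip.servo_line(np.r_[g,.18],rate=.06); print(manip.get_contact_force(),manip.get_width())
    manip.servo_line(np.r_[g,.32],rate=.15); print(manip.get_contact_force(),manip.get_width())
    grab('top','top1.png');grab('scene','scene1.png')
print(manip.get_time())
a=load('scene')['image'];cv2.imwrite('pics/s1c.png',cv2.resize(a[60:260,150:400],None,fx=3,fy=3)[:600,:,::-1])
```

```text
3.4917 [ 0.618 -0.248  0.144] [-0.427  0.029 -0.898]
0.011112176638530702 39.85809087753296 [ 0.436 -0.459  3.819]
[-0.012  0.48  -0.699] 0.011190307917034093
[-0.143  0.244 -1.85 ] 0.011417622500994153
5.8667
```

View pics/s1c.png

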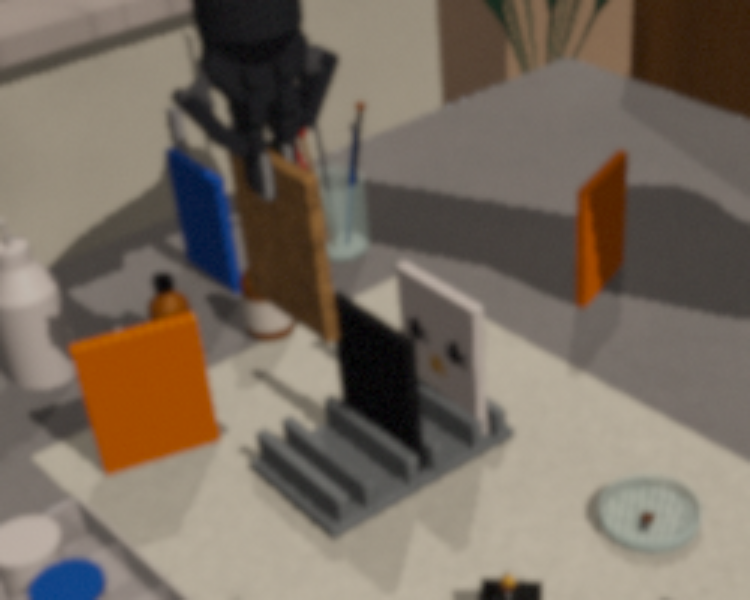

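The cork is out of the slot and hanging straight in the grip, with its bottom corner at about scene (262,172). Black and white are still in their slots. I move it over the rack and measure it before setting it down.

Run:
```python
from poses import *
np.set_printoptions(precision=3,suppress=True)
S=load('scene')
print('pred bottom corner',proj(S,np.r_[g,.189]+Rg@[.006,.055,0]))
o=toolrot(Rr,0)
manip.move_to(place+[0,0,.13],o); print(manip.get_time(),manip.get_position()-place)
manip.servo_line(place+[0,0,.02],rate=.12); print(manip.get_time(),manip.get_width(),manip.get_contact_force())
manip.hold(.3);S=grab('scene','scene2.png');T2=grab('top','top2.png')
P=manip.get_position();Rt=R.from_rotvec(manip.get_ee_rot()).as_matrix();Rb=np.stack([Rt[:,1],-Rt[:,0],-Rt[:,2]],1)
if abs(Rb[:,1]@Rr[:,1])<.9: print('axes?')
Rb=Rr;b=P-.131*Rb[:,2]
for y in(.055,-.055):
  for z in(0,.14): print(y,z,'S',proj(S,b+Rb@[.006,y,z]),'T +x',proj(T2,b+Rb@[.006,y,z]))
cv2.imwrite('pics/p2.png',np.hstack([cv2.resize(S['image'][220:350,360:495],(405,390),interpolation=2),cv2.resize(T2['image'][140:218,168:247],(395,390),interpolation=2)])[:,:,::-1])
```

```text
pred bottom corner [258.373 173.597]
7.6833 [ 0.001 -0.     0.13 ]
8.75 0.01128066733454148 [ 0.237 -0.305 -0.899]
0.055 0 S [435.287 321.61 ] T +x [191.418 163.327]
0.055 0.14 S [464.932 265.032] T +x [175.864 166.79 ]
-0.055 0 S [397.626 285.983] T +x [222.307 169.255]
-0.055 0.14 S [421.9   231.777] T +x [209.479 173.29 ]
```

View pics/p2.png

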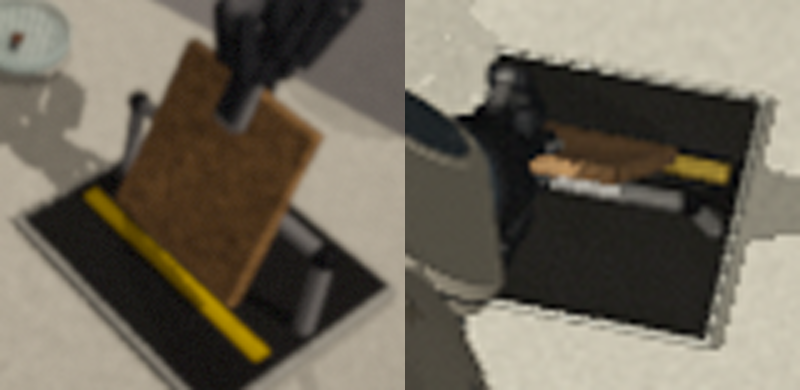

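The board leans parallel to the bar over the line, with its bottom corners near scene (400,285) and (437,321). I refine the offset by fitting the silhouette edges.

Run:
```python
from poses import *
np.set_printoptions(precision=2,suppress=True)
S=load('scene');P=manip.get_position();b=P-.131*Rr[:,2]
big=cv2.resize(S['image'],None,fx=4,fy=4,interpolation=cv2.INTER_CUBIC)
hs=cv2.cvtColor(big,cv2.COLOR_RGB2HSV)
m=cv2.inRange(hs,(4,85,45),(18,230,220))
k=np.zeros_like(m);k[4*222:4*330,4*390:4*475]=m[4*222:4*330,4*390:4*475]
k=cv2.morphologyEx(k,cv2.MORPH_OPEN,np.ones((5,5)))
cs=max(cv2.findContours(k,0,cv2.CHAIN_APPROX_NONE)[0],key=cv2.contourArea)
c=cv2.convexHull(cs)[:,0]
c=(cs[:,0]+.5)/4-.5
def edge(p,q,name):
    p,q=proj(S,p),proj(S,q);L=np.linalg.norm(q-p);t=(q-p)/L;n=np.array([-t[1],t[0]])
    s=(c-p)@t;d=(c-p)@n;ok=(s>.2*L)&(s<.85*L)&(abs(d)<5)
    f=np.polyfit(s[ok]/L,d[ok],1);r=d[ok]-np.polyval(f,s[ok]/L);print(name,'n',n,'offset at start/end',f[1],f.sum(),'rms',r.std(),ok.sum(),'mm/px',1000*.11/L if 'b' in name else 140/L)
pt=lambda x,y,z:b+Rr@np.array([x,y,z])
edge(pt(.006,-.055,0),pt(.006,-.055,.14),'left')
edge(pt(-.006,.055,0),pt(-.006,.055,.14),'right')
edge(pt(.006,-.055,0),pt(.006,.055,0),'bot')
for d,nm in((Rr[:,0],'x'),(Rr[:,1],'y'),(Rr[:,2],'z')): print(nm,'px per mm',(proj(S,b+.001*d)-proj(S,b)))
```

```text
left n [0.91 0.41] offset at start/end 0.7446279165178828 1.871070989993409 rms 0.27987336463458157 139 mm/px 2.3571953425065173
right n [0.88 0.47] offset at start/end 2.368925092373666 -1.887614673772143 rms 0.3377573418275789 151 mm/px 2.205007186054415
bot n [-0.69  0.73] offset at start/end 0.6306717916193375 -0.507640454371488 rms 0.18922593600138332 114 mm/px 2.1218376390298066
x px per mm [-0.31  0.1 ]
y px per mm [0.34 0.32]
z px per mm [ 0.18 -0.37]
```

The bottom edge is on the prediction to within 0.1 px on average, about 0.3 mm. Sideways the board sits about 1–2 mm toward +y, so I shift it 1.2 mm back and do a guarded set-down.

Run:
```python
from poses import *
np.set_printoptions(precision=3,suppress=True)
o=toolrot(Rr,0); q=place-.0012*np.r_[Y,0]
manip.servo_line(q+[0,0,.004],o,rate=.05); manip.hold(.2)
f0=np.array(manip.get_contact_force());print(f0,manip.get_time())
for dz in np.arange(.003,-.0036,-.0005):
    manip.servo_line(q+[0,0,dz],rate=.02); manip.hold(.05)
    f=np.array(manip.get_contact_force())-f0
    print(round(dz,4),manip.get_position()[2]-q[2],f)
    if f[2]>2.0 or np.linalg.norm(f)>6: break
print(manip.get_time(),manip.get_width())
grab('scene','scene3.png')
```

```text
[ 0.422  1.342 -0.497] 9.825
0.003 0.003058656829673545 [-0.263 -1.452 -0.907]
0.0025 0.0024910430930762117 [ 0.025 -0.944 -1.014]
0.002 0.001991263431156881 [-0.546 -1.905  0.095]
0.0015 0.0014782271608083097 [ 0.444 -1.02  -1.348]
0.001 0.0009980711014094812 [-0.57  -1.288 -0.195]
0.0005 0.0005636496517962275 [-0.651 -0.952  0.376]
0.0 0.00045251470084062273 [-2.763 -1.384  5.61 ]
11.925 0.011151096756707663
```

Run:
```python
from poses import *
np.set_printoptions(precision=3,suppress=True)
manip.command_gripper(.018,20); manip.hold(.3); manip.command_gripper(.04)
p=np.array(manip.get_position())
manip.servo_line(p+.06*Rr[:,2],rate=.08)
manip.servo_line(p+.12*Rr[:,2]+[0,0,.06],rate=.2)
print(manip.get_contact_force(),manip.get_time())
j=np.array(manip.get_joint_positions());j[0]-=1.0;manip.set_joints(j)
S=grab('scene','scene4.png');T2=grab('top','top4.png')
print(manip.get_time())
cv2.imwrite('pics/p4.png',np.hstack([cv2.resize(S['image'][220:350,360:495],(405,390),interpolation=2),cv2.resize(T2['image'][140:218,168:247],(395,390),interpolation=2)])[:,:,::-1])
b=np.r_[mid,.014]
for y in(.055,-.055):
  for z in(0,.14): print(y,z,'S',(proj(S,b+Rr@[.006,y,z])-[360,220]+.5)*3,'T +x',(proj(T2,b+Rr@[.006,y,z])-[168,140]+.5)*5+[405,0],'T -x',(proj(T2,b+Rr@[-.006,y,z])-[168,140]+.5)*5+[405,0])
```

```text
[-0.93  -0.001  0.176] 14.5
16.4667
0.055 0 S [223.25  324.404] T +x [532.703 127.685] T -x [530.315 144.726]
0.055 0.14 S [310.427 158.957] T +x [456.696 145.553] T -x [454.205 164.151]
-0.055 0 S [112.224 217.602] T +x [685.35  157.033] T -x [682.767 174.164]
-0.055 0.14 S [183.815  58.772] T +x [622.658 177.71 ] T -x [619.93  196.425]
```

View pics/p4.png

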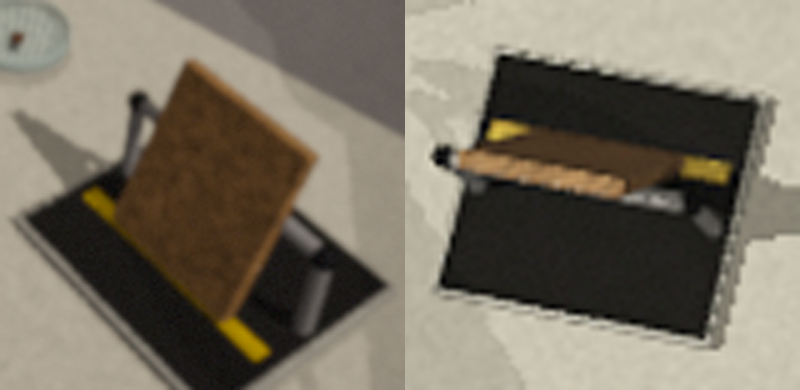

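View pics/scene4.png

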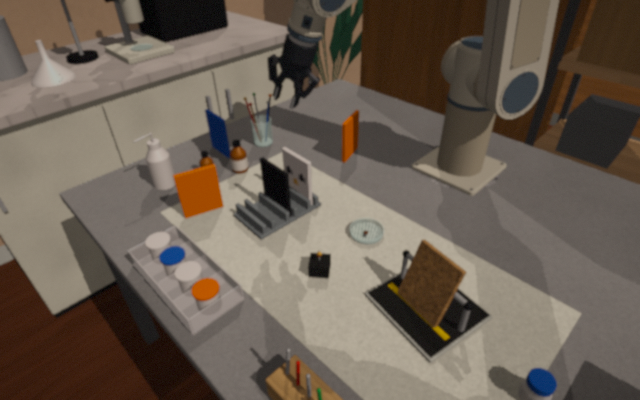

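The cork rests on the bar with its foot on the line, and its corners are within about 1–2 mm of prediction. Black and white are still in their slots at (276,185) and (298,172). I check that nothing is creeping, then hand in.

Run:
```python
from h import *
a=load('scene')['image'].astype(int);manip.hold(1.5);b=grab('scene')['image'].astype(int)
d=abs(a-b)[225:345,385:480].max();print('max diff',d,manip.get_time())
if d<40: print(manip.sign_off())
```

```text
max diff 14 18.0167
the job is handed in; nothing more can be done
None
```

The cork board now leans on the rack's steel bar with its foot on the yellow line, centred to within about 2 mm. It was still in pictures 1.5 s apart, the white and black boards are still in their slots, and the job was handed in at 18 s.

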